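# Level the drying stand, fold up its sides and load the sample dishes

## Task

Get the drying stand ready: first turn its two foot knobs until the tray sits level (the ball rests in the middle of the round level), then fold up the tray's three hinged sides until they stand upright, and then stand every lidded white sample dish upright on the tray floor inside the sides. The tray must still be level at the end, and the big bottle and the tissue roll by the keyboard and the marker pen stay where they are.

Things in the scene. Friction and masses are not known exactly. Their poses are not given: they have to be found in the camera images.
- stand: Drying stand: a grey T-shaped base fixed to the table, origin on the table under the tray's centre, x towards the tray's far end, y left, z up. It carries an aluminium tray that tilts on a fixed ball foot (x = +95, y = 0, z = 45 mm) and hangs on two foot screws at the near corners (x = -108, y = +68 mm left and -68 mm right)
- tray_floor (a point): Centre of the top of the tray's flat floor, 60 mm above the table. x along the tray to its far end (fixed 40 mm wall at x = +80 mm), y to its left, z square to the floor: the tray is level when z is vertical. Inside there is room for three dishes in a row: x from -80 to +80 mm, y from -35 to +35 mm. The sides' hinge lines lie 10 mm below the floor
- tray_dial (a point): Centre of the round ball level on the tray's far end behind the wall: 33 mm dark ring, white dial with a 12 mm dashed circle; a 7 mm steel ball rests in the middle when the tray is level and runs to the low side, 1.2 mm for 0.01 rad up to the rim
- knob_left_grip (a point): Black round foot knob on the left near foot screw, 33 mm across, 24 mm tall; this point is on its upright axis (3 degrees off at most) at half its height, 100 mm above the table. Clockwise (from above) raises the tray's left near corner 2.4 mm per rad (15 mm a turn); the right corner and ball foot stay. Friction 0.06 N m, stays where left, does not rise; stops 4 rad either side of level
- knob_right_grip (a point): The same knob on the right near foot screw; clockwise raises the tray's right near corner by 2.4 mm per rad and leaves the left one
- side_left_bar (a point): Tray's left side: flat steel panel 158 mm long, 48 high, 4 thick, hinged along x at y = +37 mm of the tray, at first lying outward in free air. This point: middle of the 8 mm round bar at its free edge, parallel to and 44 mm from the hinge. Between bar and panel a hand-hole for a finger, 48 mm wide, 11 to 40 mm from the hinge. The bar turns in a pinch. 2 N lifts it; it stays at any angle
- side_right_bar (a point): Tray's right side, the same, hinged along x at y = -37 mm of the tray: middle of its bar, 44 mm from the hinge line
- side_near_bar (a point): Tray's near side, the same but 66 mm long, hinged along y at x = -83 mm of the tray: middle of its bar, 44 mm from the hinge line
- side_left (a joint): angle of the left side: 0 lies flat outward, 1.571 stands upright, square to the tray floor, at its stop
- side_right (a joint): angle of the right side, likewise
- side_near (a joint): angle of the near side, likewise
- dish_1_mid (a point): White porcelain sample dish with a fixed lid and a round upright knob on it, standing on the table: 46 mm across, 26 mm tall to the top of the lid; knob 18 mm across, from there up to 56 mm. About 0.12 kg. This point is on its axis at half the whole height, 28 mm above its underside; z up along its axis. Two or three such dishes are there
- dish_2_mid (a point): White porcelain sample dish, the same
- dish_3_mid (a point): White porcelain sample dish, the same
- big_bottle: Big amber reagent bottle, 57 mm across, 98 mm tall, not to be moved; origin at the centre of its underside
- marker: Marker pen lying on the table, 136 mm long, 16 mm thick, not to be moved; origin under its middle, y along it
- tissue: Roll of tissue standing on the table, 65 mm across, 123 mm tall, not to be moved; origin at the centre of its underside
Not all that is in view belongs to the job. Leave any pink or purple look-alike of the part that bears dish_3_mid alone.

How it is judged:
By the outcome, as a careful person would: the job done as asked, in the order asked, and still so for the second after the job is handed in, with the robot touching nothing.
Of dish_1, dish_2, dish_3 only 2 to 3 are there at a start; the rules pass over those that are not, and their reading is None.
At some moment in a run one of dish_1, dish_2, dish_3 may be knocked a few centimetres aside while the robot is not near it.
It also fails if it takes over 210 s, if anything falls off the work surface, if the arm or the gripper's body presses on something with over 40 N, if the wrist force passes 120 N, or if a joint passes its speed limit or range.

## Robot

A 6-joint arm with a two-finger parallel gripper is mounted at the origin on a cart in front of the work surface, level with it; the furniture and walls round the work are solid. World frame = base frame: x ahead of the robot, y to its left, z up, the work surface at z = 0. Lengths are in m, angles in rad, forces in N, time in s.
With the tool pointing down it reaches from about 0.35 to 0.975 m from the base axis. Payload 4.9 kg.
Tool frame: the origin (TCP) lies on the front face of the gripper's body, between the roots of the fingers; the fingertips stand ctrl.finger_overhang ahead of it and the grasp point (between the pads) lies 54 mm ahead of it (ctrl.finger_overhang is the distance from the TCP to the fingertips, in m); z points along the fingers, y is the line along which they close (so a half turn about z gives the same grasp; the last joint's range is limited). The gripper opens to 85 mm and grips with 20 to 120 N. Pads are 22 mm wide; open, the fingers measure 114 mm over their backs; the gripper's body (76 mm by 85 mm) begins 54 mm behind the grasp point. The pads swing forward as they close: fully open they stand 13 mm farther back than shut.
Start: joints at [1.061, 0.053, 1.613, -0, 1.476, -0.119], TCP at [0.238, 0.578, 0.304] pointing down, gripper open.
Joint ranges: [-3.01, 3.01], [-1.01, 2.22], [0.06, 2.58], [-1.02, 4.17], [0.09, 2.62], [-3.14, 3.14]. Speed limits (rad/s): [2.57, 2.57, 3.14, 3.14, 3.14, 3.14].

## Interface

Orientations are given as a rotation vector (axis times angle).
In Python, from station import ctrl, vision gives the robot as it stands. The module is installed in compiled form; this text tells all that it offers.
- The arm moves only by the tool drive_tool, never from a script. Its argument "rows" is a list of rows, each a list of 2 entries, a list of its own where there are three numbers: the shift along the tool's x, y, z in m, then the turn about the tool's z in rad. A call has 1 to 10 rows; each row shifts and turns the commanded pose from where the row before left it, along the tool's axes as they then stand; what a row does not reach is not made up. A row lasts 1/10 s, in which the tool goes at most 50 mm and 8.59 degrees, less where a joint would pass 70% of its speed; a pose out of reach is approached as far as the arm can. A call with a gripper value outside its range is refused whole. "jaw" is the closure, from 0 (fully open) to 1 (shut), set as the call begins (left out, the last holds). The fingers move at their own pace and stop on an object; "grip_force" is the grip in N (left out, the last holds). Time passes only in rows, so rows that do not move let the fingers close. It gives the time, the measured TCP pose, the force, the opening and the grip force at its end, in the units of the state.
- ctrl.get_obs(): the state, without advancing time (a new reading comes with each control period).
- vision.get_image(name): name is "scene" or "side" or "wrist"; returns a dict with "image" (400x640x3 uint8, blue, green, red), "vertical_fov" (degrees; the focal length in pixels is half the picture's height over the tangent of half this angle, whatever the lens; pixels are square), "cx", "cy" (the principal point, pixels), "R" (3x3) and "t" (3): a world point X has camera coordinates R X + t. Camera axes: x right, y down, z forward; pixel columns grow to the right and rows downward; lengths in m; the calibration is good to about 2 mm. The wrist camera is an equidistant fisheye: a pixel r from the principal point sees the ray r / f radians off the axis. A picture is of the moment at which its call begins. There is no depth.
- ctrl.finish_job(): hands the job in; it is judged then, once.
The state is a dict: "t": time; "q": joint angles; "dq": joint speeds; "effort": joint torques, N m; "tool_pos": TCP position; "tool_rot": TCP orientation; "contact_force": force on the tool from outside, world axes, zero at the start; "wrist_torque": the same for the moment, N m; "opening": finger opening in m; "grip_force": force on a finger pad.
Only numpy, scipy, OpenCV 4.12 (cv2) and the standard library are available. Lean on these libraries where they do the work, as an engineer would, in place of code of your own. Each camera call takes 0.05 s, during which the arm holds its last target. There are 200 camera calls.

## Working session

There is one attempt and no reset: what is moved stays moved. The work goes in short steps, Python scripts to look and compute and a tool call to move; the robot and the scene stay as the last step left them, time stands still between calls to the robot, and variables do not carry over. Pictures are saved under pics/ and viewed, at most 14 in all, crops included, and the job is handed in when it is done.

Besides the shell and the picture viewer there is one more tool, called after "Emit:" as a command line: name --argument value ..., lists and objects as JSON in quotes. drive_tool: Moves the arm, as the interface text tells. Its arguments: {"type":"object","properties":{"rows":{"type":"array","items":{"type":"array"}},"jaw":{"type":"number"},"grip_force":{"type":"number"}},"required":["rows"]}

```bash
mkdir -p pics; cat > h.py <<'E'
import numpy as np, cv2
from scipy.spatial.transform import Rotation as Rn
from station import ctrl, vision
def get(n):
    d=vision.get_image(n); d['f']=d['image'].shape[0]/2/np.tan(np.radians(d['vertical_fov'])/2); d['n']=n
    d['R']=np.array(d['R']);d['t']=np.array(d['t']); return d
def ray(d,u,v):
    a=np.array([(u-d['cx'])/d['f'],(v-d['cy'])/d['f']])
    if d['n']=='wrist':
        r=np.linalg.norm(a); c=np.array([*(a/max(r,1e-9)*np.sin(r)),np.cos(r)])
    else: c=np.array([*a,1.])
    return -d['R'].T@d['t'], d['R'].T@c
def onz(d,u,v,z):
    o,r=ray(d,u,v); return o+r*(z-o[2])/r[2]
def two(d1,p1,d2,p2):
    A=[];b=[]
    for d,p in((d1,p1),(d2,p2)):
        o,r=ray(d,*p); r/=np.linalg.norm(r); P=np.eye(3)-np.outer(r,r);A.append(P);b.append(P@o)
    return np.linalg.lstsq(np.vstack(A),np.hstack(b),rcond=None)[0]
def proj(d,X):
    c=d['R']@np.asarray(X)+d['t']
    if d['n']=='wrist':
        s=np.hypot(c[0],c[1]); k=np.arctan2(s,c[2])/max(s,1e-9)*d['f']; return np.array([d['cx']+c[0]*k,d['cy']+c[1]*k])
    return np.array([d['cx']+d['f']*c[0]/c[2],d['cy']+d['f']*c[1]/c[2]])
E
python3 - <<'E'
from h import *
import pickle
o=ctrl.get_obs();print({k:np.round(v,3) for k,v in o.items()},ctrl.finger_overhang)
D={}
for n in('scene','side','wrist'):
    d=get(n);D[n]=d;cv2.imwrite(f'pics/a_{n}.png',d['image']);print(n,d['f'],d['cx'],d['cy'],np.round(-d['R'].T@d['t'],3),np.round(d['R'],3).tolist())
pickle.dump(D,open('D0.pkl','wb'))
E
```

```text
{'t': np.float64(0.0), 'q': array([ 1.061,  0.053,  1.614,  0.   ,  1.476, -0.119]), 'dq': array([ 0.002,  0.   , -0.   ,  0.001,  0.001, -0.   ]), 'effort': array([ 1.0000e-03, -3.9369e+01, -3.7017e+01, -0.0000e+00,  7.0000e-03,
       -0.0000e+00]), 'tool_pos': array([0.238, 0.577, 0.303]), 'tool_rot': array([-6.100e-01, -3.081e+00,  3.000e-03]), 'contact_force': array([-0.373, -0.232,  0.752]), 'wrist_torque': array([ 0.022, -0.001, -0.008]), 'grip_force': np.float64(0.0), 'opening': np.float64(0.085)} 0.0726
scene 428.8515367597118 323.8350251510847 201.7011568572856 [ 0.581 -0.567  1.326] [[0.997, 0.078, 0.013], [0.072, -0.842, -0.534], [-0.031, 0.533, -0.845]]
side 511.1961188773155 318.54788315967716 198.30632447303378 [-0.468 -0.45   1.002] [[0.569, -0.822, 0.007], [-0.492, -0.347, -0.798], [0.659, 0.451, -0.603]]
wrist 309.70691628693146 319.29067693467334 201.03311668798648 [0.166 0.608 0.372] [[0.381, 0.924, -0.002], [0.882, -0.363, 0.301], [0.277, -0.117, -0.954]]
```

View pics/a_scene.png

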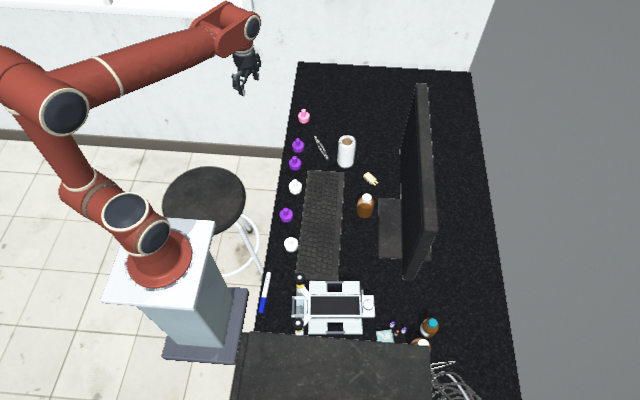

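View pics/a_side.png

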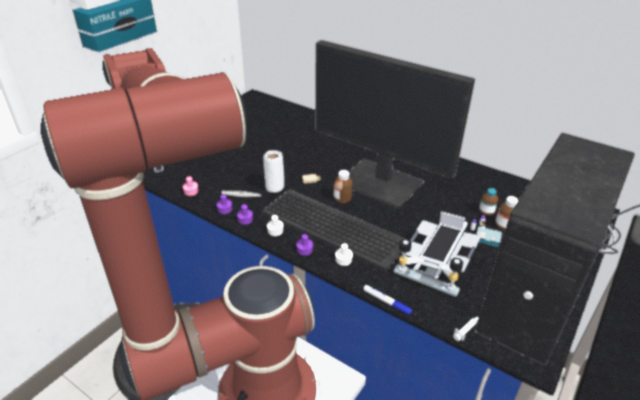

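View pics/a_wrist.png

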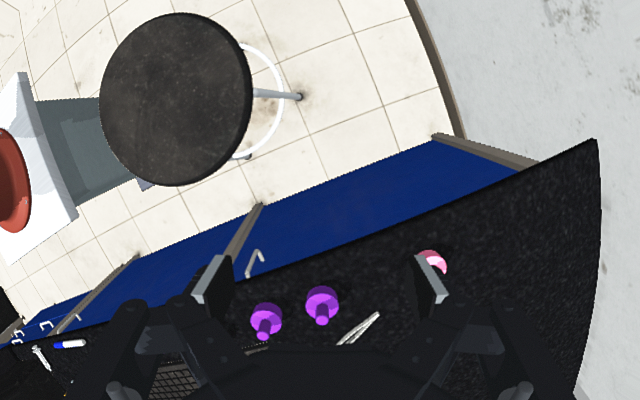

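The scene shows two white dishes at about (295,187) and (291,244), with purple and pink look-alikes beside them. The stand is at about (335,306), with the dial at (368,306) and the tower next to it. Next I'll zoom in on the stand.

```bash
python3 - <<'E'
from h import *
import pickle
D=pickle.load(open('D0.pkl','rb'))
a=cv2.resize(D['scene']['image'][265:345,250:390],None,fx=5,fy=5,interpolation=cv2.INTER_CUBIC)
b=cv2.resize(D['side']['image'][200:310,380:540],None,fx=5,fy=5,interpolation=cv2.INTER_CUBIC)
cv2.imwrite('pics/b1.png',a);cv2.imwrite('pics/b2.png',b)
for n,ps in(('scene',[(295,190),(291,247),(335,306),(368,306),(299,283),(298,326),(240,340),(430,345)]),):
    for p in ps: print(n,p,np.round(onz(D[n],*p,0.03),3))
E
```

```text
scene (295, 190) [0.426 0.291 0.03 ]
scene (291, 247) [0.439 0.062 0.03 ]
scene (335, 306) [ 0.598 -0.128  0.03 ]
scene (368, 306) [ 0.7  -0.12  0.03]
scene (299, 283) [ 0.479 -0.062  0.03 ]
scene (298, 326) [ 0.491 -0.199  0.03 ]
scene (240, 340) [ 0.324 -0.254  0.03 ]
scene (430, 345) [ 0.886 -0.223  0.03 ]
```

View pics/b1.png

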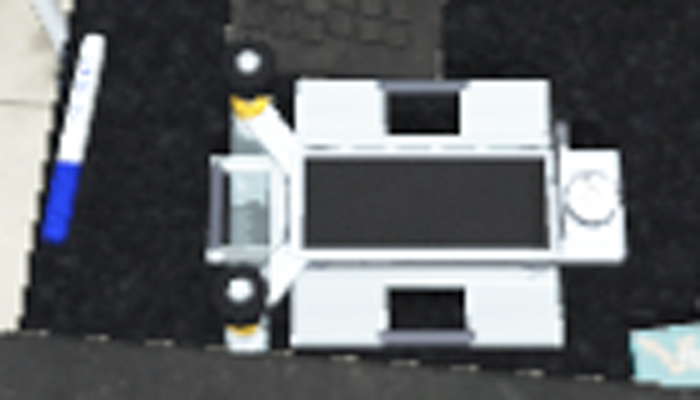

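View pics/b2.png

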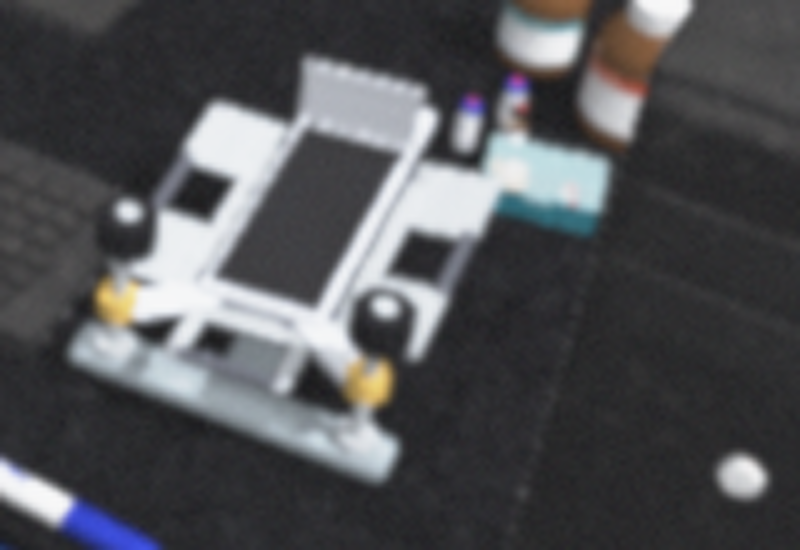

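The zooms show the knob tops at scene crop (247,61) and (240,289), and at side crop (129,211) and (384,306). The dial is at scene crop (591,197), and all three sides lie out flat. Now I'll triangulate.

```bash
python3 - <<'E'
from h import *
import pickle
D=pickle.load(open('D0.pkl','rb'));S,T=D['scene'],D['side']
f=lambda n,a,b:print(n,np.round(two(S,a,T,b),4))
f('kL',(299.4,277.2),(405.8,242.2));f('kR',(298,322.8),(456.8,261.2))
f('tower FL top?',(247,333),(503,228))
for z in(0,.2,.3,.4,.5): print(z,np.round(onz(S,247,333,z),3),np.round(onz(S,430,344,z),3),proj(T,onz(S,247,333,z)).round(),proj(T,onz(S,430,344,z)).round())
# dishes: white masks
for d in(S,T):
    im=d['image'];hsv=cv2.cvtColor(im,cv2.COLOR_BGR2HSV)
    m=((hsv[...,1]<40)&(hsv[...,2]>170)).astype('uint8')
    n,l,s,c=cv2.connectedComponentsWithStats(m)
    for i in range(1,n):
        if 15<s[i,4]<600 and 150<c[i][1]<340 and c[i][0]>250: print(d['n'],s[i],c[i].round(1))
E
```

```text
kL [ 0.4843 -0.0748  0.1077]
kR [ 0.4951 -0.2119  0.1065]
tower FL top? [ 0.3972 -0.3109  0.3322]
0 [ 0.336 -0.224  0.   ] [ 0.893 -0.212  0.   ] [428. 333.] [501. 213.]
0.2 [ 0.373 -0.276  0.2  ] [ 0.846 -0.266  0.2  ] [470. 274.] [530. 173.]
0.3 [ 0.391 -0.302  0.3  ] [ 0.823 -0.293  0.3  ] [494. 240.] [547. 149.]
0.4 [ 0.41  -0.328  0.4  ] [ 0.799 -0.319  0.4  ] [521. 201.] [567. 121.]
0.5 [ 0.428 -0.354  0.5  ] [ 0.776 -0.346  0.5  ] [552. 158.] [589.  90.]
scene [338 135  17  33 407] [345.9 152. ]
scene [365 173  10   9  46] [369.4 176.9]
scene [289 179  13  15 144] [294.8 186.5]
scene [362 193  10  10  78] [366.4 197.8]
scene [284 237  14  15 164] [290.6 243.8]
scene [262 272   9  25 114] [266.  284.5]
scene [295 330   8   5  26] [299.  332.6]
scene [377 331  14  10  81] [384.3 335.3]
side [339 170  10  10  88] [343.7 174.5]
side [304 175  12   5  45] [309.6 177.4]
side [335 190   4   8  25] [336.7 193.6]
side [507 196  11  11  92] [511.8 200.7]
side [482 206  14   7  79] [488.8 208.6]
side [267 215  16  21 240] [275.  225.9]
side [499 218   9   9  57] [502.8 221.7]
side [472 223   4   6  19] [473.2 225.5]
side [609 230   9  14  73] [613.4 236.2]
side [335 243  18  22 270] [343.9 254.7]
side [602 248  10   4  23] [607.3 250. ]
side [395 265  13   9  78] [401.5 269.2]
side [297 277  16  40  97] [305.8 295.2]
side [364 285  30  20 175] [379.  294.6]
side [525 292   8   7  43] [528.3 294.8]
side [455 317  23  23 199] [465.2 328.6]
```

Emit:
drive_tool --rows '[[[0, 0, 0], 0.1375], [[0, 0, 0], 0.1375], [[0, 0, 0], 0.1375], [[0, 0, 0], 0.1375], [[0, 0, 0], 0.1375], [[0, 0, 0], 0.1375], [[0, 0, 0], 0.1375], [[0, 0, 0], 0.1375]]'

```text
t: 0.95
tool_pos: [0.238, 0.5777, 0.3034]
tool_rot: [2.137, 2.302, -0.001]
contact_force: [1.0, -0.2, -0.1]
opening: 0.0852
grip_force: 0.0
```

Emit:
drive_tool --rows '[[[-0.037, 0.015, -0.001], 0], [[-0.037, 0.015, -0.001], 0], [[-0.037, 0.015, -0.001], 0], [[-0.037, 0.015, -0.001], 0], [[-0.037, 0.015, -0.001], 0], [[-0.037, 0.015, -0.001], 0], [[-0.037, 0.015, -0.001], 0], [[-0.037, 0.015, -0.001], 0], [[-0.037, 0.015, -0.001], 0], [[-0.037, 0.015, -0.001], 0]]'

```text
t: 1.95
tool_pos: [0.4174, 0.2195, 0.3137]
tool_rot: [-2.131, -2.309, 0.0]
contact_force: [-0.5, -0.2, -0.9]
opening: 0.0851
grip_force: 0.0
```

Emit:
drive_tool --rows '[[[-0.037, 0.015, -0.001], 0], [[-0.037, 0.015, -0.001], 0], [[-0.037, 0.015, -0.001], 0], [[-0.037, 0.015, -0.001], 0], [[-0.037, 0.015, -0.001], 0], [[-0.037, 0.015, -0.001], 0], [[-0.037, 0.015, -0.001], 0], [[-0.037, 0.015, -0.001], 0], [[-0.037, 0.015, -0.001], 0], [[-0.037, 0.015, -0.001], 0]]'

```text
t: 2.95
tool_pos: [0.5966, -0.1374, 0.3235]
tool_rot: [-2.131, -2.308, 0.0]
contact_force: [0.8, 0.8, 0.2]
opening: 0.0854
grip_force: 0.0
```

```bash
cat >> h.py <<'E'
def st():
    o=ctrl.get_obs();M=Rn.from_rotvec(o['tool_rot']).as_matrix()
    print('t',round(float(o['t']),2),'pos',np.round(o['tool_pos'],4),'xang',round(float(np.degrees(np.arctan2(M[1,0],M[0,0]))),2),'z',np.round(M[:,2],3),'F',np.round(o['contact_force'],1),'T',np.round(o['wrist_torque'],2),'q6',round(float(o['q'][5]),2),'op',np.round(o['opening'],4),np.round(o['grip_force'],1)); return o,M
def rel(X,gp=0.054):
    "tool-axes shift that brings grasp point to world X"
    o=ctrl.get_obs();M=Rn.from_rotvec(o['tool_rot']).as_matrix()
    return M.T@(np.array(X)-(o['tool_pos']+M[:,2]*gp))
E
python3 - <<'E'
from h import *
st();d=get('wrist');cv2.imwrite('pics/c.png',d['image']);import pickle;pickle.dump(d,open('c.pkl','wb'))
E
```

```text
t 2.95 pos [ 0.5966 -0.1374  0.3235] xang 94.57 z [-0.001  0.    -1.   ] F [0.8 0.8 0.2] T [-0.02 -0.01  0.03] q6 -0.43 op 0.0854 0.0
```

View pics/c.png

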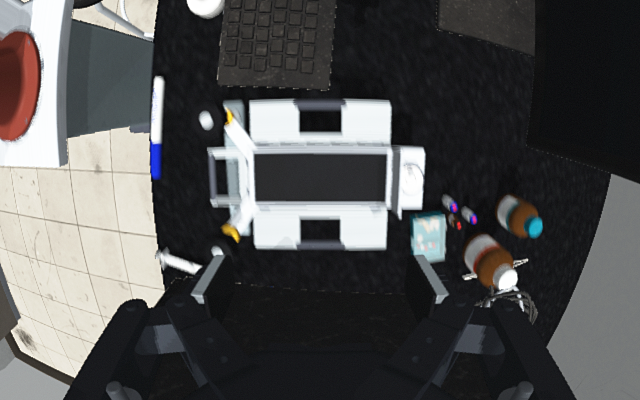

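The wrist view shows the stand whole: knob tops at about (207,120) and (219,252), dial at (411,181), dark floor from (254,151) to (386,205). I'll move closer to the dial.

Emit:
drive_tool --rows '[[[-0.006, 0.019, 0.0237], 0], [[-0.006, 0.019, 0.0237], 0], [[-0.006, 0.019, 0.0237], 0], [[-0.006, 0.019, 0.0237], 0], [[-0.006, 0.019, 0.0237], 0], [[0, 0, 0], 0], [[0, 0, 0], 0]]'

```text
t: 3.7
tool_pos: [0.6928, -0.1578, 0.2043]
tool_rot: [-2.129, -2.307, 0.002]
contact_force: [0.4, -0.0, 0.9]
opening: 0.0854
grip_force: 0.0
```

```bash
python3 - <<'E'
from h import *
import pickle
st();d=get('wrist');pickle.dump(d,open('d.pkl','wb'))
p=proj(d,[.70,-.127,.06]);print(p)
u,v=p.astype(int);c=d['image'][max(v-60,0):v+60,u-80:u+80];print(max(v-60,0),u-80)
c0=pickle.load(open('c.pkl','rb'))
k1=onz(c0,207,120,.112);k2=onz(c0,219,252,.112);print('knobs',k1.round(4),k2.round(4))
im=cv2.resize(c,None,fx=4,fy=4,interpolation=cv2.INTER_CUBIC)
kk=cv2.resize(c0['image'][90:270,180:260],None,fx=3,fy=3,interpolation=cv2.INTER_CUBIC)
out=np.zeros((540,800,3),'uint8');out[:im.shape[0],:640][:, :]=im[:540,:640];
out=out[:540];out[0:540,640:]=0;cv2.imwrite('pics/d.png',im);cv2.imwrite('pics/k.png',kk)
E
```

```text
t 3.7 pos [ 0.6928 -0.1578  0.2043] xang 94.59 z [-0.003  0.001 -1.   ] F [ 0.4 -0.   0.9] T [ 0.02 -0.04  0.03] q6 -0.41 op 0.0854 0.0
[335.08409721 174.6737517 ]
114 255
knobs [ 0.4848 -0.0772  0.112 ] [ 0.4953 -0.2128  0.112 ]
```

View pics/d.png

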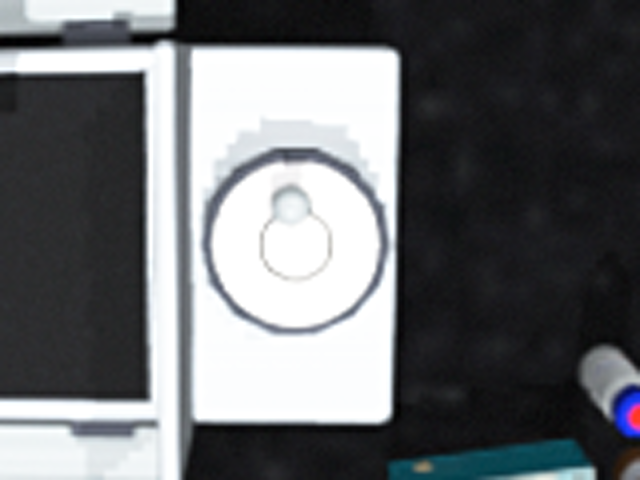

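The dial crop shows the ball at (290,205), against a dial centre of (296,244). So the tray is low on the left and slightly low at the near end.

```bash
cat >> h.py <<'E'
def dial(d,ball,ctr):
    g=onz(d,*ball,.0635+.002)-onz(d,*ctr,.062); a=np.radians(4.5)
    x=np.array([np.cos(a),np.sin(a)]);y=np.array([-x[1],x[0]]);ox,oy=g[:2]@x*1e3,g[:2]@y*1e3
    p,r=-ox/120,oy/120   # near low p, left low r
    print('ball mm',round(ox,2),round(oy,2),'turn cw L',round((p*203+r*68)/2.4,2),'R',round((p*203-r*68)/2.4,2))
E
python3 - <<'E'
from h import *
import pickle
d=pickle.load(open('d.pkl','rb'))
f=lambda x,y:(255+(x+.5)/4-.5,114+(y+.5)/4-.5)
dial(d,f(290,205),f(296,244))
dc=onz(d,*f(296,244),.062);print('dial',dc.round(4))
for yaw in(4.4,):
  a=np.radians(yaw);print('expected stand origin from knobs',np.array([.4898,-.1445])+.108*np.array([np.cos(a),np.sin(a)]))
# floor corner (far-left) & far-right in crop, z .06
print(onz(d,*f(148,72),.06).round(4),onz(d,*f(150,398),.06).round(4))
print(rel([.4846,-.0765,.15]).round(4))
E
```

```text
ball mm -1.18 7.62 turn cw L 2.63 R -0.97
dial [ 0.6954 -0.1269  0.062 ]
expected stand origin from knobs [ 0.5974817  -0.13621434]
[ 0.6674 -0.0989  0.06  ] [ 0.6712 -0.1583  0.06  ]
[ 0.0979 -0.2014  0.002 ]
```

Emit:
drive_tool --rows '[[[0.0163, -0.0336, 0], 0], [[0.0163, -0.0336, 0], 0], [[0.0163, -0.0336, 0], 0], [[0.0163, -0.0336, 0], 0], [[0.0163, -0.0336, 0], 0], [[0.0163, -0.0336, 0], 0], [[0, 0, 0], 0], [[0, 0, 0], 0]]'

```text
t: 4.55
tool_pos: [0.4845, -0.0766, 0.2073]
tool_rot: [2.128, 2.306, 0.003]
contact_force: [-0.2, -0.2, 0.3]
opening: 0.0853
grip_force: 0.0
```

Emit:
drive_tool --rows '[[[0, 0, 0.02], 0], [[0, 0, 0.02], 0], [[0, 0, 0.006], 0], [[0, 0, 0], 0], [[0, 0, 0], 0]]'

```text
t: 5.05
tool_pos: [0.4856, -0.0771, 0.1606]
tool_rot: [2.13, 2.307, 0.001]
contact_force: [0.5, -0.2, 0.3]
opening: 0.085
grip_force: 0.0
```

```bash
python3 - <<'E'
from h import *
st();d=get('wrist');
cv2.imwrite('pics/e.png',cv2.resize(d['image'][160:400,160:480],None,fx=2,fy=2));print(proj(d,[.4846,-.0765,.112]),rel([.4846,-.0765,.104]).round(4))
E
```

```text
t 5.05 pos [ 0.4856 -0.0771  0.1606] xang 94.58 z [ 0.002 -0.001 -1.   ] F [ 0.5 -0.2  0.3] T [ 0.02 -0.01  0.02] q6 -0.39 op 0.085 0.0
[319.33515323 285.59407612] [ 0.0008 -0.0011  0.0028]
```

View pics/e.png

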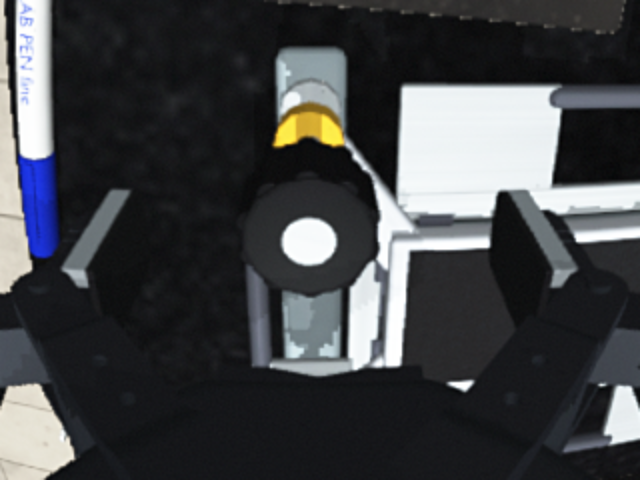

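The knob top centre is at crop (310,240), nicely between the pads. It needs about 2 mm of correction, then I grip and turn.

Emit:
drive_tool --rows '[[[0.0025, -0.0025, 0.003], 0], [[0, 0, 0], 0], [[0, 0, 0], 0], [[0, 0, 0], 0], [[0, 0, 0], 0], [[0, 0, 0], 0], [[0, 0, 0], 0]]' --jaw 1 --grip_force 50

```text
t: 5.8
tool_pos: [0.4828, -0.0744, 0.1571]
tool_rot: [2.13, 2.307, 0.003]
contact_force: [4.9, 1.2, 0.4]
opening: 0.0306
grip_force: 49.9
```

Emit:
drive_tool --rows '[[[0, 0, 0], 0.13], [[0, 0, 0], 0.13], [[0, 0, 0], 0.13], [[0, 0, 0], 0.13], [[0, 0, 0], 0.13], [[0, 0, 0], 0.13], [[0, 0, 0], 0.13]]'

```text
t: 6.5
tool_pos: [0.4835, -0.0747, 0.1572]
tool_rot: [2.928, 1.129, 0.008]
contact_force: [7.1, 2.1, -3.3]
opening: 0.0307
grip_force: 49.7
```

Emit:
drive_tool --rows '[[[0, 0, 0], 0.13], [[0, 0, 0], 0.13], [[0, 0, 0], 0.13], [[0, 0, 0], 0.13], [[0, 0, 0], 0.13], [[0, 0, 0], 0.13], [[0, 0, 0], 0.13], [[0, 0, 0], 0.13], [[0, 0, 0], 0.13], [[0, 0, 0], 0.13]]'

```text
t: 7.5
tool_pos: [0.4835, -0.0756, 0.1574]
tool_rot: [3.015, -0.873, 0.01]
contact_force: [7.4, -2.6, -1.7]
opening: 0.0308
grip_force: 50.0
```

Emit:
drive_tool --rows '[[[0, 0, 0], 0.13], [[0, 0, 0], 0.13], [[0, 0, 0], 0.13], [[0, 0, 0], 0], [[0, 0, 0], 0], [[0, 0, 0], 0]]'

```text
t: 8.1
tool_pos: [0.4833, -0.0758, 0.1574]
tool_rot: [2.793, -1.434, 0.009]
contact_force: [6.7, -2.7, -1.9]
opening: 0.0303
grip_force: 50.0
```

Emit:
drive_tool --rows '[[[0, 0, 0], 0], [[0, 0, 0], 0], [[0, 0, 0], 0], [[0, 0, 0], 0], [[0, 0, 0], 0], [[0, 0, -0.025], 0], [[0, 0, -0.025], 0], [[0, 0, 0], 0]]' --jaw 0

```text
t: 8.9
tool_pos: [0.4838, -0.075, 0.2104]
tool_rot: [-2.793, 1.435, -0.011]
contact_force: [0.8, -0.2, 0.1]
opening: 0.085
grip_force: 0.0
```

Emit:
drive_tool --rows '[[[0, 0, 0], -0.14], [[0, 0, 0], -0.14], [[0, 0, 0], -0.14], [[0, 0, 0], -0.14], [[0, 0, 0], -0.14], [[0, 0, 0], -0.14], [[0, 0, 0], -0.14], [[0, 0, 0], -0.14], [[0, 0, 0], -0.14], [[0, 0, 0], -0.14]]'

```text
t: 9.9
tool_pos: [0.4814, -0.0743, 0.2052]
tool_rot: [-3.059, -0.711, 0.002]
contact_force: [-0.1, 0.9, -0.2]
opening: 0.0857
grip_force: 0.0
```

Emit:
drive_tool --rows '[[[0, 0, 0], -0.14], [[0, 0, 0], -0.14], [[0, 0, 0], -0.14], [[0, 0, 0], -0.14], [[0, 0, 0], -0.14], [[0, 0, 0], -0.14], [[0, 0, 0], -0.14], [[0, 0, 0], -0.14], [[0, 0, 0], -0.08], [[0, 0, 0], 0]]'

```text
t: 10.9
tool_pos: [0.4814, -0.0743, 0.2053]
tool_rot: [-2.13, -2.307, 0.001]
contact_force: [-0.2, 0.5, 0.6]
opening: 0.0854
grip_force: 0.0
```

```bash
python3 - <<'E'
from h import *
st();print(rel([.493,-.2110,.150]).round(4))
E
```

```text
t 10.9 pos [ 0.4814 -0.0743  0.2053] xang 94.57 z [-0.002  0.    -1.   ] F [-0.2  0.5  0.6] T [ 0.04 -0.02  0.05] q6 -0.39 op 0.0854 0.0
[-0.1372  0.0007  0.0012]
```

Emit:
drive_tool --rows '[[[-0.034, 0.0005, 0], 0], [[-0.034, 0.0005, 0], 0], [[-0.034, 0.0005, 0], 0], [[-0.034, 0.0005, 0], 0], [[0, 0, 0.01], 0], [[0, 0, 0.02], 0], [[0, 0, 0.015], 0], [[0, 0, 0], 0], [[0, 0, 0], 0]]'

```text
t: 11.8
tool_pos: [0.4945, -0.2091, 0.1607]
tool_rot: [-2.13, -2.308, 0.0]
contact_force: [0.1, 0.5, -0.6]
opening: 0.0854
grip_force: 0.0
```

```bash
python3 - <<'E'
from h import *
st();d=get('wrist');im=d['image']
g=cv2.cvtColor(im,cv2.COLOR_BGR2GRAY);p=proj(d,[.494,-.2108,.112]);print(p)
u,v=p.round().astype(int);w=g[v-22:v+23,u-22:u+23];m=(w>180).astype('uint8');n,l,s,c=cv2.connectedComponentsWithStats(m)
for i in range(1,n):
    if s[i,4]>20: q=c[i]+[u-22,v-22];X=onz(d,*q,.112);print(s[i],q,X.round(4),rel([*X[:2],.104]).round(4))
E
```

```text
t 11.8 pos [ 0.4945 -0.2091  0.1607] xang 94.6 z [-0.001  0.001 -1.   ] F [ 0.1  0.5 -0.6] T [ 0.03  0.01 -0.01] q6 -0.62 op 0.0854 0.0
[320.48958295 289.88085873]
[  6  13  27  22 459] [316.65795207 291.00217865] [ 0.4923 -0.2116  0.112 ] [-0.0019 -0.0028  0.0037]
```

Emit:
drive_tool --rows '[[[-0.002, -0.0025, 0.003], 0], [[0, 0, 0], 0], [[0, 0, 0], 0], [[0, 0, 0], 0], [[0, 0, 0], 0], [[0, 0, 0], 0], [[0, 0, 0], 0]]' --jaw 1 --grip_force 50

```text
t: 12.55
tool_pos: [0.4932, -0.2121, 0.1592]
tool_rot: [2.13, 2.307, 0.002]
contact_force: [3.7, 1.8, 3.0]
opening: 0.0304
grip_force: 50.2
```

Emit:
drive_tool --rows '[[[0, 0, 0], -0.12], [[0, 0, 0], -0.12], [[0, 0, 0], -0.12], [[0, 0, 0], -0.12], [[0, 0, 0], -0.12], [[0, 0, 0], -0.12], [[0, 0, 0], -0.12], [[0, 0, 0], -0.12], [[0, 0, 0], 0], [[0, 0, 0], 0]]'

```text
t: 13.55
tool_pos: [0.4929, -0.2122, 0.1592]
tool_rot: [0.827, 3.029, -0.0]
contact_force: [3.4, 0.6, 5.1]
opening: 0.0304
grip_force: 50.4
```

Emit:
drive_tool --rows '[[[0, 0, 0], 0], [[0, 0, 0], 0], [[0, 0, 0], 0], [[0, 0, 0], 0], [[0, 0, -0.025], 0], [[0, 0, -0.025], 0], [[0, 0, 0], 0]]' --jaw 0

```text
t: 14.25
tool_pos: [0.4941, -0.2131, 0.2124]
tool_rot: [0.823, 3.025, -0.003]
contact_force: [0.5, -0.3, 0.8]
opening: 0.0857
grip_force: 0.0
```

Emit:
drive_tool --rows '[[[0, 0, 0], 0.12], [[0, 0, 0], 0.12], [[0, 0, 0], 0.12], [[0, 0, 0], 0.12], [[0, 0, 0], 0.12], [[0, 0, 0], 0.12], [[0, 0, 0], 0.12], [[0, 0, 0], 0.12]]'

```text
t: 15.05
tool_pos: [0.4919, -0.2118, 0.207]
tool_rot: [-2.136, -2.302, 0.001]
contact_force: [-0.9, 0.5, 0.0]
opening: 0.0853
grip_force: 0.0
```

Emit:
drive_tool --rows '[[[0.006, 0.032, 0], 0], [[0.006, 0.032, 0], 0], [[0.006, 0.032, 0], 0], [[0.006, 0.032, 0], 0], [[0.006, 0.032, 0], 0], [[0.006, 0.032, 0], 0], [[0, 0, 0], 0], [[0, 0, 0], 0], [[0, 0, 0], 0]]'

```text
t: 15.95
tool_pos: [0.6799, -0.161, 0.2074]
tool_rot: [-2.13, -2.307, 0.002]
contact_force: [-0.2, -0.3, 0.2]
opening: 0.0852
grip_force: 0.0
```

```bash
python3 - <<'E'
from h import *
import pickle
st();d=get('wrist');pickle.dump(d,open('d2.pkl','wb'))
p=proj(d,[.6954,-.1269,.062]);print(p)
u,v=p.astype(int)
cv2.imwrite('pics/d2.png',cv2.resize(d['image'][v-35:v+35,u-35:u+35],None,fx=7,fy=7,interpolation=cv2.INTER_CUBIC));print(u-35,v-35)
E
```

```text
t 15.95 pos [ 0.6799 -0.161   0.2074] xang 94.56 z [-0.002  0.    -1.   ] F [-0.2 -0.3  0.2] T [-0.06  0.   -0.01] q6 -0.42 op 0.0852 0.0
[346.92347606 170.66482519]
311 135
```

View pics/d2.png

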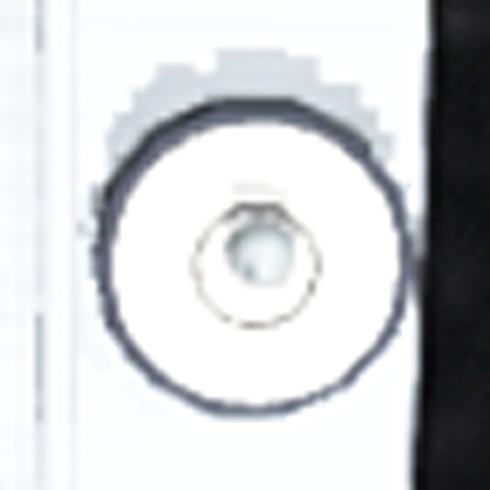

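The ball at crop (260,250) is now almost central against the circle centre at (257,265). I'll compute what remains.

```bash
python3 - <<'E'
from h import *
import pickle
d=pickle.load(open('d2.pkl','rb'))
f=lambda x,y:(311+(x+.5)/7-.5,135+(y+.5)/7-.5)
dial(d,f(260,250),f(257,265))
print(rel([.493,-.2121,.105]).round(4),rel([.4830,-.0750,.105]).round(4))
E
```

```text
ball mm -0.05 2.29 turn cw L 0.58 R -0.51
[-0.0361 -0.1902  0.049 ] [ 0.1014 -0.1893  0.0491]
```

Emit:
drive_tool --rows '[[[-0.006, -0.0317, 0], 0], [[-0.006, -0.0317, 0], 0], [[-0.006, -0.0317, 0], 0], [[-0.006, -0.0317, 0], 0], [[-0.006, -0.0317, 0], 0], [[-0.006, -0.0317, 0], 0], [[0, 0, 0], 0], [[0, 0, 0.02], 0], [[0, 0, 0.028], 0], [[0, 0, 0], 0]]'

```text
t: 17.0
tool_pos: [0.4917, -0.2107, 0.1566]
tool_rot: [-2.127, -2.303, 0.002]
contact_force: [-0.2, 0.1, -1.1]
opening: 0.0854
grip_force: 0.0
```

Emit:
drive_tool --rows '[[[0, 0, 0], 0], [[0, 0, 0], 0], [[0, 0, 0], 0], [[0, 0, 0], 0], [[0, 0, 0], 0], [[0, 0, 0], 0], [[0, 0, 0], 0]]' --jaw 1 --grip_force 70

```text
t: 17.7
tool_pos: [0.4936, -0.2124, 0.1623]
tool_rot: [-2.129, -2.308, 0.004]
contact_force: [-8.5, 0.6, 9.2]
opening: 0.0301
grip_force: 69.2
```

Emit:
drive_tool --rows '[[[0, 0, 0], -0.1], [[0, 0, 0], -0.1], [[0, 0, 0], -0.1], [[0, 0, 0], -0.1], [[0, 0, 0], -0.1], [[0, 0, 0], 0], [[0, 0, 0], 0]]'

```text
t: 18.4
tool_pos: [0.4936, -0.2124, 0.1623]
tool_rot: [-1.492, -2.763, 0.004]
contact_force: [-9.2, 0.9, 8.4]
opening: 0.0299
grip_force: 69.4
```

Emit:
drive_tool --rows '[[[0, 0, 0], 0], [[0, 0, 0], 0], [[0, 0, 0], 0], [[0, 0, 0], 0], [[0, 0, -0.025], 0], [[0, 0, -0.025], 0], [[0, 0, 0], 0.1], [[0, 0, 0], 0.1], [[0, 0, 0], 0.1], [[0, 0, 0], 0.1]]' --jaw 0

```text
t: 19.4
tool_pos: [0.4943, -0.2118, 0.2104]
tool_rot: [2.018, 2.408, 0.0]
contact_force: [0.2, 0.3, 0.6]
opening: 0.0851
grip_force: 0.0
```

Emit:
drive_tool --rows '[[[0, 0, 0], 0.1], [[0.0344, 0, 0], 0], [[0.0344, 0, 0], 0], [[0.0344, 0, 0], 0], [[0.0344, 0, 0], 0], [[0, 0, 0.01], 0], [[0, 0, 0.02], 0], [[0, 0, 0.02], 0], [[0, 0, 0], 0], [[0, 0, 0], 0]]'

```text
t: 20.4
tool_pos: [0.4831, -0.0752, 0.1601]
tool_rot: [-2.131, -2.307, 0.001]
contact_force: [-0.3, -0.2, -0.0]
opening: 0.0853
grip_force: 0.0
```

```bash
python3 - <<'E'
from h import *
st();print(rel([.483,-.075,.104]).round(4))
E
```

```text
t 20.4 pos [ 0.4831 -0.0752  0.1601] xang 94.56 z [-0.001  0.    -1.   ] F [-0.3 -0.2 -0. ] T [-0.01  0.03 -0.02] q6 -0.39 op 0.0853 0.0
[ 0.0001 -0.      0.0021]
```

Emit:
drive_tool --rows '[[[0, 0, 0.002], 0], [[0, 0, 0], 0], [[0, 0, 0], 0], [[0, 0, 0], 0], [[0, 0, 0], 0], [[0, 0, 0], 0], [[0, 0, 0], 0]]' --jaw 1 --grip_force 70

```text
t: 21.1
tool_pos: [0.4828, -0.075, 0.1595]
tool_rot: [-2.13, -2.308, 0.003]
contact_force: [-6.4, 0.2, 7.1]
opening: 0.03
grip_force: 68.8
```

Emit:
drive_tool --rows '[[[0, 0, 0], 0.1], [[0, 0, 0], 0.1], [[0, 0, 0], 0.1], [[0, 0, 0], 0.1], [[0, 0, 0], 0.1], [[0, 0, 0], 0.06], [[0, 0, 0], 0], [[0, 0, 0], 0]]'

```text
t: 21.9
tool_pos: [0.4835, -0.0751, 0.1595]
tool_rot: [2.684, 1.631, -0.0]
contact_force: [-4.0, -2.0, 6.1]
opening: 0.03
grip_force: 69.0
```

Emit:
drive_tool --rows '[[[0, 0, 0], 0], [[0, 0, 0], 0], [[0, 0, 0], 0], [[0, 0, 0], 0], [[0, 0, -0.025], 0], [[0, 0, -0.025], 0], [[0, 0, 0], -0.14], [[0, 0, 0], -0.14], [[0, 0, 0], -0.14], [[0, 0, 0], -0.14]]' --jaw 0

```text
t: 22.9
tool_pos: [0.4832, -0.0747, 0.2084]
tool_rot: [2.124, 2.315, 0.0]
contact_force: [0.7, -0.3, 0.2]
opening: 0.0853
grip_force: 0.0
```

Emit:
drive_tool --rows '[[[-0.017, 0.032, -0.002], 0], [[-0.017, 0.032, 0], 0], [[-0.017, 0.032, 0], 0], [[-0.017, 0.032, 0], 0], [[-0.017, 0.032, 0], 0], [[-0.017, 0.032, 0], 0], [[0, 0, 0], 0], [[0, 0, 0], 0], [[0, 0, 0], 0]]'

```text
t: 23.8
tool_pos: [0.6819, -0.1605, 0.2101]
tool_rot: [-2.13, -2.308, 0.001]
contact_force: [0.4, 1.3, -0.0]
opening: 0.0856
grip_force: 0.0
```

```bash
python3 - <<'E'
from h import *
import pickle
st();d=get('wrist');pickle.dump(d,open('d3.pkl','wb'))
p=proj(d,[.6954,-.1269,.062]);print(p)
u,v=p.astype(int)
cv2.imwrite('pics/d3.png',cv2.resize(d['image'][v-30:v+30,u-30:u+30],None,fx=8,fy=8,interpolation=cv2.INTER_CUBIC));print(u-30,v-30)
E
```

```text
t 23.8 pos [ 0.6819 -0.1605  0.2101] xang 94.6 z [-0.001  0.    -1.   ] F [ 0.4  1.3 -0. ] T [0.   0.03 0.02] q6 -0.42 op 0.0856 0.0
[343.54539418 170.25123502]
313 140
```

View pics/d3.png

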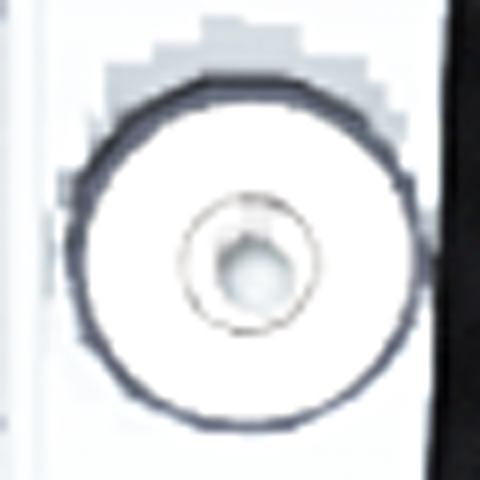

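The ball at (252,270) against the circle centre (251,262), less parallax, gives a level tray. Next I'll work out the bar positions and clearances.

```bash
python3 - <<'E'
from h import *
import pickle
d=pickle.load(open('d3.pkl','rb'))
f=lambda x,y:(313+(x+.5)/8-.5,140+(y+.5)/8-.5)
dial(d,f(252,270),f(251,262))
c=pickle.load(open('c.pkl','rb'))
for n,p,z in(('L',(321,103),.044),('R',(322,247),.053),('N',(212,177),.048),('kb',(275,88),.02),('kb2',(330,88),.02),('mk',(157,178),.016),('mk2',(160,78),.016),('tower',(300,292),.0)): print(n,onz(c,*p,z).round(4))
for X in([.4694,-.1455,.13],[.5899,-.0552,.13]): print(rel(X,.0726).round(4))
E
```

```text
ball mm -0.18 0.03 turn cw L 0.13 R 0.12
L [ 0.5906 -0.0559  0.044 ]
R [ 0.6055 -0.2251  0.053 ]
N [ 0.468  -0.1487  0.048 ]
kb [ 0.5347 -0.0411  0.02  ]
kb2 [ 0.5998 -0.0368  0.02  ]
mk [ 0.3731 -0.1632  0.016 ]
mk2 [ 0.3782 -0.0275  0.016 ]
tower [ 0.5811 -0.3302  0.    ]
[ 0.032  -0.2105  0.0079]
[ 0.1123 -0.0832  0.0079]
```

Emit:
drive_tool --rows '[[[0.0053, -0.035, 0], 0], [[0.0053, -0.035, 0], 0], [[0.0053, -0.035, 0], 0], [[0.0053, -0.035, 0], 0], [[0.0053, -0.035, 0], 0], [[0.0053, -0.035, 0], 0], [[0, 0, 0], 0], [[0, 0, 0.02], 0], [[0, 0, 0.02], 0], [[0, 0, 0], 0]]' --jaw 0.7

```text
t: 24.85
tool_pos: [0.4692, -0.1451, 0.168]
tool_rot: [-2.128, -2.306, 0.002]
contact_force: [0.4, -0.2, 0.2]
opening: 0.0258
grip_force: 0.0
```

```bash
python3 - <<'E'
from h import *
o,M=st();d=get('wrist');im=d['image']
print(proj(d,[.4694,-.1455,.05]),[proj(d,o['tool_pos']+M@np.array([0,s*.015,.0726])).round() for s in(-1,1)])
cv2.imwrite('pics/f.png',cv2.resize(im[160:400,160:480],None,fx=2,fy=2))
E
```

```text
t 24.85 pos [ 0.4692 -0.1451  0.168 ] xang 94.6 z [-0.004  0.002 -1.   ] F [ 0.4 -0.2  0.2] T [ 0.03  0.03 -0.03] q6 -0.53 op 0.0258 0.0
[321.90925624 229.28384652] [array([293., 262.]), array([350., 261.])]
```

View pics/f.png

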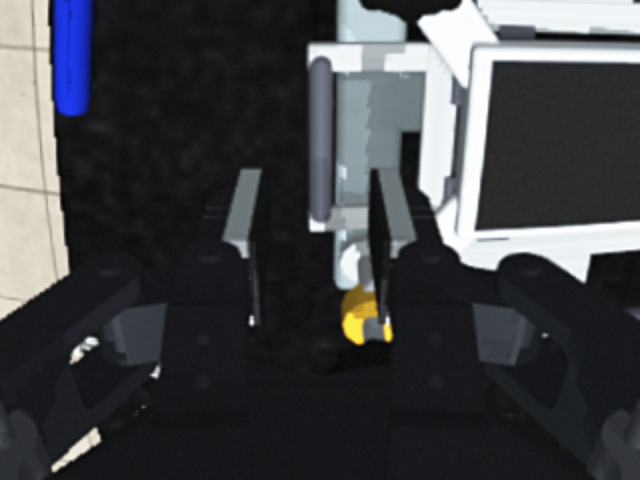

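The near bar at crop (320,140) is where I predicted. I'll descend and pinch it.

Emit:
drive_tool --rows '[[[0, -0.001, 0.014], 0], [[0, 0, 0.014], 0], [[0, 0, 0.014], 0], [[0, 0, 0.013], 0], [[0, 0, 0], 0], [[0, 0, 0], 0]]'

```text
t: 25.5
tool_pos: [0.4697, -0.1461, 0.1148]
tool_rot: [-2.13, -2.308, 0.001]
contact_force: [-0.6, 0.5, -0.6]
opening: 0.0253
grip_force: 0.0
```

Emit:
drive_tool --rows '[[[0, 0, 0], 0], [[0, 0, 0], 0], [[0, 0, 0], 0], [[0, 0, 0], 0]]' --jaw 1 --grip_force 25

```text
t: 25.9
tool_pos: [0.4694, -0.1465, 0.1157]
tool_rot: [-2.13, -2.308, 0.002]
contact_force: [-5.0, -1.7, 1.9]
opening: 0.0068
grip_force: 26.0
```

Emit:
drive_tool --rows '[[[0, 0.0005, -0.0069], 0], [[0, 0.0016, -0.0067], 0], [[0, 0.0027, -0.0064], 0], [[0, 0.0036, -0.0059], 0], [[0, 0.0045, -0.0052], 0], [[0, 0.0052, -0.0045], 0], [[0, 0.0059, -0.0036], 0], [[0, 0.0064, -0.0027], 0], [[0, 0.0067, -0.0016], 0], [[0, 0.0069, -0.0005], 0]]'

```text
t: 26.9
tool_pos: [0.514, -0.1431, 0.162]
tool_rot: [-2.13, -2.308, 0.003]
contact_force: [-25.7, -3.0, 15.2]
opening: 0.0066
grip_force: 26.5
```

Emit:
drive_tool --rows '[[[0, 0.002, 0], 0], [[0, 0.001, 0], 0], [[0, 0, 0], 0], [[0, 0, 0], 0]]'

```text
t: 27.3
tool_pos: [0.5144, -0.1431, 0.162]
tool_rot: [-2.125, -2.304, 0.012]
contact_force: [-20.6, -2.4, 16.5]
opening: 0.0063
grip_force: 26.2
```

Emit:
drive_tool --rows '[[[0, -0.002, 0], 0], [[0, 0, 0], 0], [[0, 0, 0], 0], [[0, 0, -0.02], 0], [[0, 0, -0.03], 0], [[0, 0, 0], 0], [[0, 0, 0], 0.14], [[0, 0, 0], 0.14], [[0, 0, 0], 0.14], [[0, 0, 0], 0.14]]' --jaw 0.7

```text
t: 28.3
tool_pos: [0.5149, -0.1423, 0.2089]
tool_rot: [-2.69, -1.622, -0.001]
contact_force: [-1.0, -0.5, 0.2]
opening: 0.0257
grip_force: 0.0
```

Emit:
drive_tool --rows '[[[0, 0, 0], 0.145], [[0, 0, 0], 0.145], [[0, 0, 0], 0.145], [[0, 0, 0], 0.145], [[0, 0, 0], 0.145], [[0, 0, 0], 0.145], [[0, 0, 0], 0.14], [[0, 0, 0], 0], [[0, 0, 0], 0]]'

```text
t: 29.2
tool_pos: [0.5148, -0.1424, 0.209]
tool_rot: [-3.138, -0.132, 0.0]
contact_force: [0.4, 1.3, 0.3]
opening: 0.0258
grip_force: 0.0
```

```bash
python3 - <<'E'
from h import *
st()
for X in([.5906,-.0555,.10],[.603,-.219,.10]): print(rel(X,.0726).round(4))
d=get('scene');cv2.imwrite('pics/g.png',cv2.resize(d['image'][265:345,250:390],None,fx=4,fy=4,interpolation=cv2.INTER_CUBIC))
E
```

```text
t 29.2 pos [ 0.5148 -0.1424  0.209 ] xang 4.8 z [-0.  0. -1.] F [0.4 1.3 0.3] T [ 0.01 -0.01 -0.  ] q6 1.08 op 0.0258 0.0
[ 0.0828 -0.0803  0.0365]
[0.0815 0.0837 0.0364]
```

Emit:
drive_tool --rows '[[[0.0276, -0.0268, 0], 0], [[0.0276, -0.0268, 0], 0], [[0.0276, -0.0267, 0], 0], [[0, 0, 0.018], 0], [[0, 0, 0.018], 0], [[0, 0, 0], 0], [[0, 0, 0], 0]]'

```text
t: 29.95
tool_pos: [0.5906, -0.0559, 0.1731]
tool_rot: [-3.139, -0.128, 0.001]
contact_force: [0.5, 0.3, 0.5]
opening: 0.0253
grip_force: 0.0
```

```bash
python3 - <<'E'
from h import *
o,M=st();d=get('wrist');im=d['image']
print(proj(d,[.5906,-.0555,.05]),[proj(d,o['tool_pos']+M@np.array([0,s*.015,.0726])).round() for s in(-1,1)])
cv2.imwrite('pics/h.png',cv2.resize(im[120:360,160:480],None,fx=2,fy=2))
E
```

```text
t 29.95 pos [ 0.5906 -0.0559  0.1731] xang 4.68 z [-0.001  0.    -1.   ] F [0.5 0.3 0.5] T [-0.03 -0.04 -0.02] q6 1.27 op 0.0253 0.0
[320.15685635 222.35478285] [array([292., 258.]), array([350., 258.])]
```

View pics/h.png

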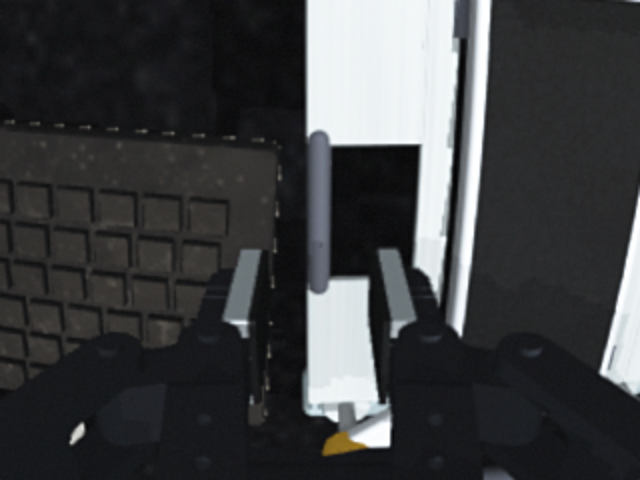

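The left bar at crop (318,211) is as predicted, and the hand-hole is clear. I'll descend and pinch.

Emit:
drive_tool --rows '[[[-0.002, -0.0005, 0.015], 0], [[0, 0, 0.015], 0], [[0, 0, 0.015], 0], [[0, 0, 0.013], 0], [[0, 0, 0], 0], [[0, 0, 0], 0]]'

```text
t: 30.6
tool_pos: [0.5885, -0.0555, 0.1146]
tool_rot: [-3.139, -0.127, 0.002]
contact_force: [-0.2, -0.0, -0.4]
opening: 0.0256
grip_force: 0.0
```

Emit:
drive_tool --rows '[[[0, 0, 0], 0], [[0, 0, 0], 0], [[0, 0, 0], 0], [[0, 0, 0], 0]]' --jaw 1 --grip_force 25

```text
t: 31.0
tool_pos: [0.5893, -0.0555, 0.1162]
tool_rot: [3.139, 0.127, 0.003]
contact_force: [0.8, 1.1, 0.8]
opening: 0.0069
grip_force: 25.4
```

Emit:
drive_tool --rows '[[[0, 0.0005, -0.0069], 0], [[0, 0.0016, -0.0067], 0], [[0, 0.0027, -0.0064], 0], [[0, 0.0036, -0.0059], 0], [[0, 0.0045, -0.0052], 0], [[0, 0.0052, -0.0045], 0], [[0, 0.0059, -0.0036], 0], [[0, 0.0064, -0.0027], 0], [[0, 0.0067, -0.0016], 0], [[0, 0.0069, -0.0005], 0]]'

```text
t: 32.0
tool_pos: [0.5929, -0.0983, 0.1617]
tool_rot: [-3.136, -0.127, -0.002]
contact_force: [-0.7, 5.5, 4.4]
opening: 0.0068
grip_force: 25.1
```

Emit:
drive_tool --rows '[[[0, 0.002, 0], 0], [[0, 0, 0], 0], [[0, 0, 0], 0]]'

```text
t: 32.3
tool_pos: [0.593, -0.0999, 0.1617]
tool_rot: [-3.135, -0.127, -0.002]
contact_force: [-0.8, 7.3, 7.6]
opening: 0.0069
grip_force: 25.2
```

Emit:
drive_tool --rows '[[[0, 0.0015, 0], 0], [[0, 0.001, 0], 0], [[0, 0, 0], 0], [[0, 0, 0], 0]]'

```text
t: 32.7
tool_pos: [0.5931, -0.1004, 0.1617]
tool_rot: [-3.131, -0.127, -0.001]
contact_force: [-2.9, 14.7, 8.4]
opening: 0.0066
grip_force: 25.5
```

Emit:
drive_tool --rows '[[[0, -0.002, 0], 0], [[0, 0, 0], 0], [[0, 0, 0], 0], [[0, 0, -0.02], 0], [[0, 0, -0.03], 0], [[0, 0, 0], 0], [[0, 0, 0], 0]]' --jaw 0.7

```text
t: 33.4
tool_pos: [0.5928, -0.1025, 0.2102]
tool_rot: [3.138, 0.126, 0.002]
contact_force: [0.5, -0.5, -0.7]
opening: 0.0258
grip_force: 0.0
```

```bash
python3 - <<'E'
from h import *
st()
for X in([.603,-.219,.10],): print(rel(X,.0726).round(4))
E
```

```text
t 33.4 pos [ 0.5928 -0.1025  0.2102] xang 4.6 z [ 0.001 -0.001 -1.   ] F [ 0.5 -0.5 -0.7] T [ 0.01  0.03 -0.06] q6 1.2 op 0.0258 0.0
[0.0007 0.1169 0.0377]
```

Emit:
drive_tool --rows '[[[0, 0.029, 0], 0], [[0, 0.029, 0], 0], [[0, 0.029, 0], 0], [[0, 0.0285, 0], 0], [[0, 0, 0.018], 0], [[0, 0, 0.018], 0], [[0, 0, 0], 0], [[0, 0, 0], 0]]'

```text
t: 34.2
tool_pos: [0.6009, -0.2156, 0.1712]
tool_rot: [-3.137, -0.128, 0.006]
contact_force: [0.2, 0.3, 0.2]
opening: 0.0258
grip_force: 0.0
```

```bash
python3 - <<'E'
from h import *
o,M=st();d=get('wrist');im=d['image']
print(proj(d,[.602,-.2175,.05]))
cv2.imwrite('pics/i.png',cv2.resize(im[120:360,160:480],None,fx=2,fy=2))
E
```

```text
t 34.2 pos [ 0.6009 -0.2156  0.1712] xang 4.69 z [-0.004  0.002 -1.   ] F [0.2 0.3 0.2] T [-0.06 -0.01  0.02] q6 1.03 op 0.0258 0.0
[324.02201776 221.69009297]
```

View pics/i.png

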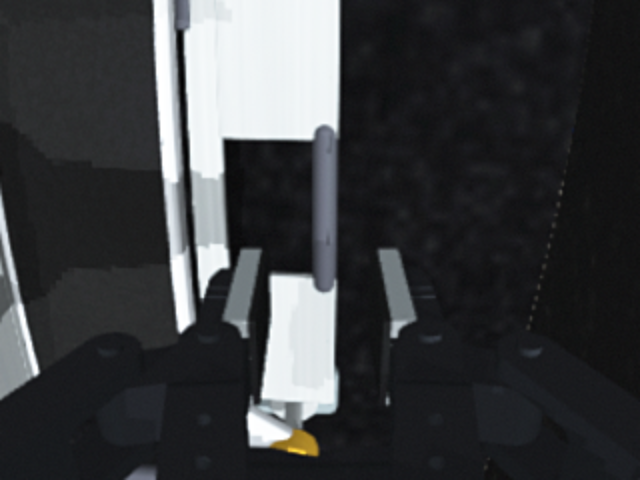

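The right bar at crop (324,208) is centred between the fingers, so I'll descend and pinch.

Emit:
drive_tool --rows '[[[-0.001, 0, 0.015], 0], [[0, 0, 0.015], 0], [[0, 0, 0.015], 0], [[0, 0, 0.013], 0], [[0, 0, 0], 0], [[0, 0, 0], 0]]'

```text
t: 34.85
tool_pos: [0.6006, -0.217, 0.1146]
tool_rot: [-3.138, -0.127, 0.002]
contact_force: [0.5, 0.2, -0.1]
opening: 0.0256
grip_force: 0.0
```

Emit:
drive_tool --rows '[[[0, 0, 0], 0], [[0, 0, 0], 0], [[0, 0, 0], 0], [[0, 0, 0], 0]]' --jaw 1 --grip_force 25

```text
t: 35.25
tool_pos: [0.6013, -0.217, 0.1162]
tool_rot: [-3.139, -0.127, -0.002]
contact_force: [1.1, 2.7, 1.0]
opening: 0.0068
grip_force: 25.6
```

Emit:
drive_tool --rows '[[[0, -0.0005, -0.0069], 0], [[0, -0.0016, -0.0067], 0], [[0, -0.0027, -0.0064], 0], [[0, -0.0036, -0.0059], 0], [[0, -0.0045, -0.0052], 0], [[0, -0.0052, -0.0045], 0], [[0, -0.0059, -0.0036], 0], [[0, -0.0064, -0.0027], 0], [[0, -0.0067, -0.0016], 0], [[0, -0.0069, -0.0005], 0]]'

```text
t: 36.25
tool_pos: [0.5981, -0.1754, 0.1616]
tool_rot: [3.133, 0.127, 0.004]
contact_force: [0.6, -5.5, 2.0]
opening: 0.0063
grip_force: 24.4
```

Emit:
drive_tool --rows '[[[0, -0.0015, 0], 0], [[0, 0, 0], 0], [[0, 0, 0], 0]]'

```text
t: 36.55
tool_pos: [0.598, -0.1735, 0.1617]
tool_rot: [3.135, 0.127, 0.004]
contact_force: [-0.5, -4.2, 5.6]
opening: 0.0069
grip_force: 24.8
```

Emit:
drive_tool --rows '[[[0, -0.0015, 0], 0], [[0, -0.0015, 0], 0], [[0, 0, 0], 0], [[0, 0, 0], 0]]'

```text
t: 36.95
tool_pos: [0.5979, -0.1725, 0.1619]
tool_rot: [3.13, 0.126, 0.005]
contact_force: [-0.3, -9.8, 5.1]
opening: 0.0064
grip_force: 24.7
```

Emit:
drive_tool --rows '[[[0, 0.002, 0], 0], [[0, 0, 0], 0], [[0, 0, 0], 0], [[0, 0, -0.02], 0], [[0, 0, -0.03], 0], [[0, 0, -0.03], 0], [[0, 0, 0], 0], [[0, 0, 0], 0]]' --jaw 0.7

```text
t: 37.75
tool_pos: [0.5972, -0.1704, 0.2397]
tool_rot: [3.139, 0.128, 0.001]
contact_force: [-0.4, 0.3, 0.3]
opening: 0.0256
grip_force: 0.0
```

```bash
python3 - <<'E'
from h import *
import pickle
st();S=get('scene');T=get('side')
def white(d):
    hsv=cv2.cvtColor(d['image'],cv2.COLOR_BGR2HSV);m=((hsv[...,1]<40)&(hsv[...,2]>170)).astype('uint8')
    n,l,s,c=cv2.connectedComponentsWithStats(m)
    return [(s[i],c[i]) for i in range(1,n) if s[i,4]>15]
for r in(.046,): pass
for d,bx in((S,(280,110,310,265)),(T,(180,170,380,280))):
    for s,c in white(d):
        if bx[0]<c[0]<bx[2] and bx[1]<c[1]<bx[3]: print(d['n'],s,c.round(1),onz(d,*c,.022).round(4))
a=cv2.resize(S['image'][265:345,250:390],None,fx=4,fy=4,interpolation=cv2.INTER_CUBIC)
b=cv2.resize(T['image'][200:280,380:520],None,fx=4,fy=4,interpolation=cv2.INTER_CUBIC);cv2.imwrite('pics/j.png',b)
E
```

```text
t 37.75 pos [ 0.5972 -0.1704  0.2397] xang 4.66 z [ 0.001 -0.    -1.   ] F [-0.4  0.3  0.3] T [-0.01 -0.04  0.06] q6 1.09 op 0.0256 0.0
scene [288 185  13  14 133] [294.4 191.8] [0.4237 0.2885 0.022 ]
side [264 151  20  41 661] [274.  171.2] [0.6414 0.4949 0.022 ]
side [339 170  10  10  88] [343.7 174.5] [0.7618 0.2893 0.022 ]
side [304 176  12   4  43] [309.4 177.5] [0.6806 0.3742 0.022 ]
side [335 190   4   8  25] [336.7 193.6] [0.6569 0.2494 0.022 ]
side [240 192  19   4  52] [248.1 194. ] [0.4913 0.481  0.022 ]
side [274 218  16  20 226] [281.5 228.4] [0.4188 0.2884 0.022 ]
side [198 227  43  21 187] [221.4 241.3] [0.2753 0.3938 0.022 ]
side [335 243  18  22 270] [343.9 254.7] [0.4295 0.0775 0.022 ]
```

Emit:
drive_tool --rows '[[[-0.0202, -0.0368, 0], 0], [[-0.0202, -0.0368, 0], 0], [[-0.0202, -0.0368, 0], 0], [[-0.0202, -0.0368, 0], 0], [[-0.0202, -0.0368, 0], 0], [[-0.0202, -0.0368, 0], 0], [[-0.0202, -0.0368, 0], 0], [[0, 0, 0], -0.14], [[0, 0, 0], -0.14], [[0, 0, 0], -0.14]]' --jaw 0.4

```text
t: 38.85
tool_pos: [0.4341, 0.0751, 0.2374]
tool_rot: [-3.04, -0.789, 0.005]
contact_force: [0.3, -0.1, -0.7]
opening: 0.051
grip_force: 0.0
```

Emit:
drive_tool --rows '[[[0, 0, 0], -0.144], [[0, 0, 0], -0.144], [[0, 0, 0], -0.144], [[0, 0, 0], -0.144], [[0, 0, 0], -0.144], [[0, 0, 0], -0.144], [[0, 0, 0], -0.144], [[0, 0, 0], -0.144], [[0, 0, 0], 0], [[0, 0, 0], 0]]'

```text
t: 39.85
tool_pos: [0.4347, 0.0746, 0.2381]
tool_rot: [-2.131, -2.306, 0.002]
contact_force: [0.1, 0.2, -0.1]
opening: 0.0509
grip_force: 0.0
```

```bash
cat >> h.py <<'E'
def knobs(d,box,z=.056):
    "white blobs seen by wrist within box"
    hsv=cv2.cvtColor(d['image'],cv2.COLOR_BGR2HSV);m=((hsv[...,1]<40)&(hsv[...,2]>150)).astype('uint8')
    n,l,s,c=cv2.connectedComponentsWithStats(m)
    for i in range(1,n):
        if s[i,4]>100 and box[0]<c[i][0]<box[2] and box[1]<c[i][1]<box[3]: print(s[i],c[i].round(1),onz(d,*c[i],.02).round(4))
E
python3 - <<'E'
from h import *
import pickle
st();d=get('wrist');pickle.dump(d,open('w1.pkl','wb'));knobs(d,(160,0,480,400));print(proj(d,[.435,.075,.056]))
cv2.imwrite('pics/l.png',d['image'])
E
```

```text
t 39.85 pos [0.4347 0.0746 0.2381] xang 94.53 z [-0.002  0.    -1.   ] F [ 0.1  0.2 -0.1] T [ 0.01  0.03 -0.01] q6 -0.08 op 0.0509 0.0
[ 295  157   50   49 1865] [319.4 181.5] [0.4326 0.0812 0.02  ]
[339 300  22  44 539] [348. 316.] [ 0.4786 -0.0762  0.02  ]
[ 170  341   56   59 1417] [201.2 370.9] [ 0.2837 -0.2095  0.02  ]
[321.54782595 198.92391694]
```

View pics/l.png

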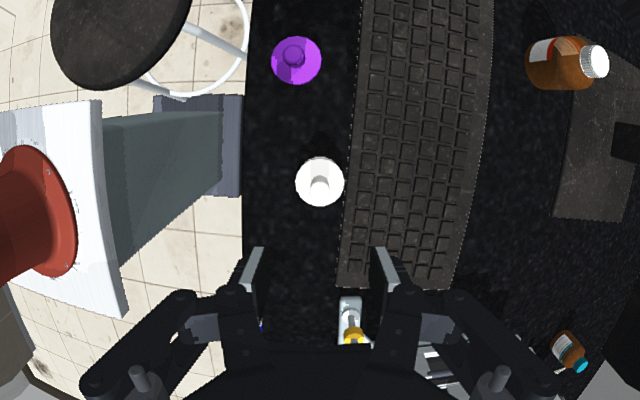

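The white dish is at (320,181), with the purple one at (297,60) to be left alone. No third white dish is in view. I'll grasp this one.

```bash
python3 - <<'E'
from h import *
print(rel([.4327,.0807,.048]).round(4))
E
```

```text
[ 0.0062 -0.0013  0.1364]
```

Emit:
drive_tool --rows '[[[0.0062, -0.0013, 0.02], 0], [[0, 0, 0.03], 0], [[0, 0, 0.03], 0], [[0, 0, 0.02], 0], [[0, 0, 0.015], 0], [[0, 0, 0.015], 0], [[0, 0, 0], 0], [[0, 0, 0], 0]]' --jaw 0.58

```text
t: 40.7
tool_pos: [0.4334, 0.0806, 0.1093]
tool_rot: [-2.129, -2.309, 0.001]
contact_force: [0.5, 0.0, 1.0]
opening: 0.036
grip_force: 0.0
```

Emit:
drive_tool --rows '[[[0, 0, 0], 0], [[0, 0, 0], 0], [[0, 0, 0], 0], [[0, 0, 0], 0], [[0, 0, 0], 0]]' --jaw 1 --grip_force 30

```text
t: 41.2
tool_pos: [0.4342, 0.0806, 0.1105]
tool_rot: [2.128, 2.31, 0.002]
contact_force: [-1.1, -0.6, 5.5]
opening: 0.0168
grip_force: 29.8
```

Emit:
drive_tool --rows '[[[0, 0, -0.02], 0], [[0, 0, -0.03], 0], [[0, 0, -0.03], 0], [[0, 0, -0.03], 0], [[0, 0, -0.02], 0], [[0, 0, 0], 0], [[0, 0, 0], 0]]'

```text
t: 41.9
tool_pos: [0.4332, 0.0806, 0.2385]
tool_rot: [-2.128, -2.31, 0.001]
contact_force: [-0.4, 0.5, -2.2]
opening: 0.0164
grip_force: 29.7
```

```bash
python3 - <<'E'
from h import *
st()
o=np.array([.596,-.1365]);x=np.array([.9972,.075])
for s in(.038,-.034):
    p=o+s*x;print(s,p.round(4),rel([*p,.18]).round(4))
E
```

```text
t 41.9 pos [0.4332 0.0806 0.2385] xang 94.7 z [-0.001  0.    -1.   ] F [-0.4  0.5 -2.2] T [-0.01 -0.01 -0.01] q6 -0.07 op 0.0164 29.7
0.038 [ 0.6339 -0.1337] [-0.23    0.1825  0.0044]
-0.034 [ 0.5621 -0.139 ] [-0.2295  0.1105  0.0044]
```

Emit:
drive_tool --rows '[[[-0.0329, 0.0261, 0], 0], [[-0.0329, 0.0261, 0], 0], [[-0.0329, 0.0261, 0], 0], [[-0.0329, 0.0261, 0], 0], [[-0.0329, 0.0261, 0], 0], [[-0.0329, 0.0261, 0], 0], [[-0.0326, 0.0259, 0], 0], [[0, 0, 0], 0], [[0, 0, 0], 0]]'

```text
t: 42.8
tool_pos: [0.6334, -0.1339, 0.2359]
tool_rot: [-2.126, -2.305, 0.003]
contact_force: [-0.8, 0.4, -1.2]
opening: 0.0165
grip_force: 29.8
```

```bash
python3 - <<'E'
from h import *
st();d=get('wrist');print(rel([.6339,-.1337,.12]).round(4))
cv2.imwrite('pics/m.png',cv2.resize(d['image'][120:360,160:480],None,fx=2,fy=2))
E
```

```text
t 42.8 pos [ 0.6334 -0.1339  0.2359] xang 94.63 z [-0.005  0.002 -1.   ] F [-0.8  0.4 -1.2] T [-0.04  0.01  0.02] q6 -0.4 op 0.0165 29.8
[-0.0008  0.0012  0.0625]
```

View pics/m.png

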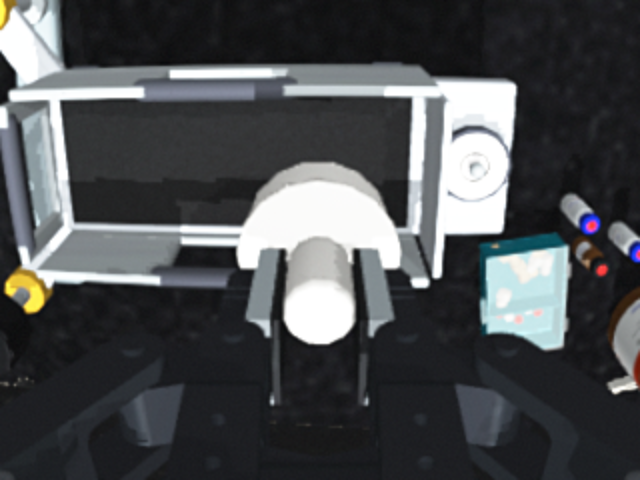

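All three sides are upright, the ball is central at (478,167), and the dish hangs straight from the grip. I'll lower it.

Emit:
drive_tool --rows '[[[0, 0, 0.015], 0], [[0, 0, 0.02], 0], [[0, 0, 0.015], 0], [[0, 0, 0.01], 0], [[0, 0, 0.004], 0], [[0, 0, 0], 0], [[0, 0, 0], 0], [[0, 0, 0], 0]]'

```text
t: 43.65
tool_pos: [0.6349, -0.1339, 0.1767]
tool_rot: [2.127, 2.309, 0.001]
contact_force: [0.5, -0.8, -2.2]
opening: 0.0164
grip_force: 29.9
```

Emit:
drive_tool --rows '[[[0, 0, 0.002], 0], [[0, 0, 0], 0], [[0, 0, 0.0015], 0], [[0, 0, 0], 0], [[0, 0, 0], 0]]'

```text
t: 44.15
tool_pos: [0.6342, -0.1336, 0.1718]
tool_rot: [-2.128, -2.31, 0.0]
contact_force: [0.0, -0.5, -1.7]
opening: 0.0168
grip_force: 29.9
```

Emit:
drive_tool --rows '[[[0, 0, 0.001], 0], [[0, 0, 0], 0], [[0, 0, 0.001], 0], [[0, 0, 0], 0], [[0, 0, 0], 0]]'

```text
t: 44.65
tool_pos: [0.6344, -0.1337, 0.1706]
tool_rot: [2.128, 2.31, -0.0]
contact_force: [-3.1, -0.6, 4.0]
opening: 0.0166
grip_force: 30.3
```

Contact is felt, so I'll release, lift, and head for the second dish.

Emit:
drive_tool --rows '[[[0, 0, 0], 0], [[0, 0, 0], 0], [[0, 0, 0], 0], [[0, 0, -0.02], 0], [[0, 0, -0.03], 0], [[0, 0, -0.03], 0], [[0, 0, 0], 0]]' --jaw 0.58

```text
t: 45.35
tool_pos: [0.6366, -0.1343, 0.2559]
tool_rot: [2.122, 2.304, 0.007]
contact_force: [0.7, -0.6, 0.9]
opening: 0.0359
grip_force: 0.0
```

```bash
python3 - <<'E'
from h import *
st();print(rel([.421,.285,.19]).round(4))
E
```

```text
t 45.35 pos [ 0.6366 -0.1343  0.2559] xang 94.7 z [ 0.01  -0.003 -1.   ] F [ 0.7 -0.6  0.9] T [ 0.01 -0.05 -0.  ] q6 -0.4 op 0.0359 0.0
[ 0.4358 -0.1811  0.0085]
```

Emit:
drive_tool --rows '[[[0.0436, -0.018, 0], 0], [[0.0436, -0.018, 0], 0], [[0.0436, -0.018, 0], 0], [[0.0436, -0.018, 0], 0], [[0.0436, -0.018, 0], 0], [[0.0436, -0.018, 0], 0], [[0.0436, -0.018, 0], 0], [[0.0436, -0.018, 0], 0], [[0.0436, -0.018, 0], 0], [[0.0436, -0.018, 0], 0]]'

```text
t: 46.35
tool_pos: [0.4177, 0.2875, 0.249]
tool_rot: [-2.129, -2.31, 0.0]
contact_force: [0.9, 0.5, 0.4]
opening: 0.036
grip_force: 0.0
```

Emit:
drive_tool --rows '[[[0, 0, 0], 0], [[0, 0, 0], 0], [[0, 0, 0], 0]]'

```text
t: 46.65
tool_pos: [0.4194, 0.2855, 0.2493]
tool_rot: [2.129, 2.31, -0.001]
contact_force: [-0.3, 0.1, -0.2]
opening: 0.0358
grip_force: 0.0
```

```bash
python3 - <<'E'
from h import *
st();d=get('wrist');knobs(d,(240,60,420,300));print(proj(d,[.421,.2885,.02]))
S=get('scene');a=S['image']
hsv=cv2.cvtColor(a,cv2.COLOR_BGR2HSV);m=((hsv[...,1]<40)&(hsv[...,2]>170)).astype('uint8')
n,l,s,c=cv2.connectedComponentsWithStats(m)
for i in range(1,n):
    if s[i,4]>15 and 270<c[i][0]<600: print(s[i],c[i].round(1))
out=np.zeros((400,700,3),'uint8');out[:,:]=cv2.resize(a[265:345,250:390],None,fx=5,fy=5,interpolation=cv2.INTER_CUBIC)
cv2.imwrite('pics/n.png',out)
E
```

```text
t 46.65 pos [0.4194 0.2855 0.2493] xang 94.66 z [-0.001 -0.001 -1.   ] F [-0.3  0.1 -0.2] T [-0.02  0.   -0.  ] q6 0.37 op 0.0358 0.0
[ 300  156   47   48 1760] [323.1 179.8] [0.4214 0.2911 0.02  ]
[322.52371661 182.29128552]
[280 111  25  19  76] [290.6 116.9]
[281 132  18   6  32] [289.2 135.5]
[338 135  17  33 407] [345.9 152. ]
[365 173  10   9  47] [369.3 176.9]
[288 185  13  15 142] [294.3 192.1]
[362 193  10  10  78] [366.4 197.8]
[ 296  285   79   41 1402] [337.3 303.6]
[295 331   8   4  22] [299.1 332.9]
[377 331  14  10  82] [384.4 335.4]
[418 339  11   7  65] [422.9 342.3]
[431 365  14   4  16] [437.8 366.5]
[447 374  10   8  19] [451.8 377.4]
[458 385  11  15  37] [463.1 392.2]
```

Emit:
drive_tool --rows '[[[0.0046, 0.0028, 0.02], 0], [[0, 0, 0.03], 0], [[0, 0, 0.03], 0], [[0, 0, 0.03], 0], [[0, 0, 0.015], 0], [[0, 0, 0.0155], 0], [[0, 0, 0], 0], [[0, 0, 0], 0]]'

```text
t: 47.55
tool_pos: [0.4222, 0.2907, 0.11]
tool_rot: [2.13, 2.309, 0.001]
contact_force: [-0.8, 0.5, -0.0]
opening: 0.036
grip_force: 0.0
```

Emit:
drive_tool --rows '[[[0, 0, 0], 0], [[0, 0, 0], 0], [[0, 0, 0], 0], [[0, 0, 0], 0], [[0, 0, 0], 0]]' --jaw 1 --grip_force 30

```text
t: 48.05
tool_pos: [0.4225, 0.2913, 0.111]
tool_rot: [2.127, 2.31, 0.003]
contact_force: [-0.5, -0.8, 6.4]
opening: 0.0169
grip_force: 29.6
```

Emit:
drive_tool --rows '[[[0, 0, -0.02], 0], [[0, 0, -0.03], 0], [[0, 0, -0.03], 0], [[0, 0, -0.03], 0], [[0, 0, -0.02], 0], [[0, 0, 0], 0], [[0, 0, 0], 0]]'

```text
t: 48.75
tool_pos: [0.4213, 0.2909, 0.2388]
tool_rot: [-2.128, -2.311, 0.0]
contact_force: [-0.7, 0.4, -1.7]
opening: 0.0165
grip_force: 29.6
```

```bash
python3 - <<'E'
from h import *
st();print(rel([.5621,-.139,.18]).round(4))
E
```

```text
t 48.75 pos [0.4213 0.2909 0.2388] xang 94.71 z [-0. -0. -1.] F [-0.7  0.4 -1.7] T [-0.03  0.02 -0.06] q6 0.38 op 0.0165 29.6
[-0.44    0.1051  0.0047]
```

Emit:
drive_tool --rows '[[[-0.044, 0.0105, 0], 0], [[-0.044, 0.0105, 0], 0], [[-0.044, 0.0105, 0], 0], [[-0.044, 0.0105, 0], 0], [[-0.044, 0.0105, 0], 0], [[-0.044, 0.0105, 0], 0], [[-0.044, 0.0105, 0], 0], [[-0.044, 0.0105, 0], 0], [[-0.044, 0.0105, 0], 0], [[-0.044, 0.0105, 0], 0]]'

```text
t: 49.75
tool_pos: [0.5614, -0.1404, 0.2363]
tool_rot: [-2.126, -2.307, 0.002]
contact_force: [1.3, 1.1, -1.9]
opening: 0.0165
grip_force: 29.5
```

Emit:
drive_tool --rows '[[[0, 0, 0], 0], [[0, 0, 0], 0], [[0, 0, 0], 0]]'

```text
t: 50.05
tool_pos: [0.5614, -0.1379, 0.2375]
tool_rot: [-2.126, -2.309, 0.001]
contact_force: [0.4, 0.4, -1.0]
opening: 0.0164
grip_force: 29.6
```

```bash
python3 - <<'E'
from h import *
st();print(rel([.5621,-.139,.18]).round(4))
E
```

```text
t 50.05 pos [ 0.5614 -0.1379  0.2375] xang 94.73 z [-0.003  0.002 -1.   ] F [ 0.4  0.4 -1. ] T [ 0.03 -0.06  0.02] q6 -0.45 op 0.0164 29.6
[-0.0013  0.0008  0.0035]
```

Emit:
drive_tool --rows '[[[-0.0008, 0.0005, 0.015], 0], [[0, 0, 0.02], 0], [[0, 0, 0.015], 0], [[0, 0, 0.01], 0], [[0, 0, 0.006], 0], [[0, 0, 0], 0], [[0, 0, 0], 0], [[0, 0, 0.001], 0], [[0, 0, 0], 0], [[0, 0, 0], 0]]'

```text
t: 51.05
tool_pos: [0.563, -0.1398, 0.1728]
tool_rot: [2.128, 2.31, 0.0]
contact_force: [0.7, 0.0, -0.8]
opening: 0.0169
grip_force: 29.6
```

Emit:
drive_tool --rows '[[[0, 0, 0.001], 0], [[0, 0, 0], 0], [[0, 0, 0], 0]]'

```text
t: 51.35
tool_pos: [0.5628, -0.1397, 0.1714]
tool_rot: [2.128, 2.311, 0.0]
contact_force: [0.4, -0.3, -1.1]
opening: 0.0167
grip_force: 29.6
```

Emit:
drive_tool --rows '[[[0, 0, 0.001], 0], [[0, 0, 0], 0], [[0, 0, 0], 0]]'

```text
t: 51.65
tool_pos: [0.563, -0.1399, 0.1713]
tool_rot: [2.128, 2.31, -0.0]
contact_force: [-3.0, -0.4, 5.8]
opening: 0.0168
grip_force: 30.2
```

Emit:
drive_tool --rows '[[[0, 0, 0], 0], [[0, 0, 0], 0], [[0, 0, 0], 0], [[0, 0, -0.02], 0], [[0, 0, -0.03], 0], [[0, 0, -0.03], 0], [[-0.02, 0.03, -0.01], 0], [[-0.02, 0.03, 0], 0], [[0, 0, 0], 0], [[0, 0, 0], 0]]' --jaw 0.58

```text
t: 52.65
tool_pos: [0.6258, -0.1747, 0.2593]
tool_rot: [-2.127, -2.309, 0.001]
contact_force: [-0.5, 0.4, -0.6]
opening: 0.0359
grip_force: 0.0
```

```bash
python3 - <<'E'
from h import *
import pickle
st();d=get('wrist');S=get('scene');T=get('side');pickle.dump((d,S,T),open('fin.pkl','wb'))
p=proj(d,[.596,-.1365,.06]).astype(int);print(p)
w=cv2.resize(d['image'][60:300,160:480],None,fx=1.25*2,fy=1.25*2,interpolation=cv2.INTER_CUBIC)
cv2.imwrite('pics/z1.png',w)
E
```

```text
t 52.65 pos [ 0.6258 -0.1747  0.2593] xang 94.69 z [-0.002  0.001 -1.   ] F [-0.5  0.4 -0.6] T [ 0.01  0.03 -0.02] q6 -0.47 op 0.0359 0.0
[290 149]
```

View pics/z1.png

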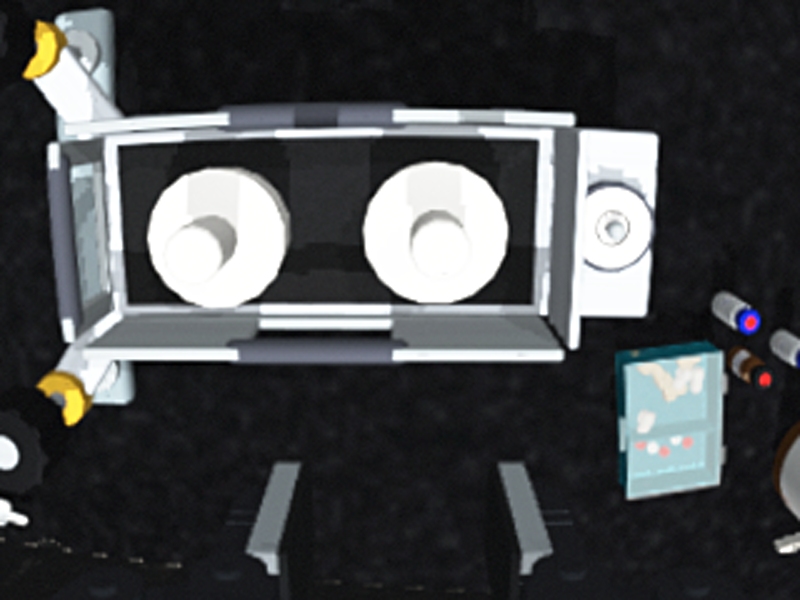

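```bash
python3 - <<'E'
from h import *
import pickle
d,S,T=pickle.load(open('fin.pkl','rb'))
f=lambda x,y:(160+(x+.5)/2.5-.5,60+(y+.5)/2.5-.5)
x=np.array([.9972,.075]);y=np.array([-.075,.9972])
for n,p in(('L',(315,116)),('R',(315,350)),('N',(60,230))):
    q=onz(d,*f(*p),.094)[:2]-[.596,-.1365];print(n,(q@x).round(4),(q@y).round(4))
dial(d,f(613,229),f(612,228))
im=np.hstack([cv2.resize(S['image'][90:345,230:440],(395,480)),cv2.resize(T['image'][140:360,170:540],(400,480))])
cv2.imwrite('pics/z2.png',im)
E
```

```text
L -0.0003 0.0381
R -0.0015 -0.0354
N -0.0854 0.005
ball mm -0.6 0.14 turn cw L 0.45 R 0.39
```

View pics/z2.png

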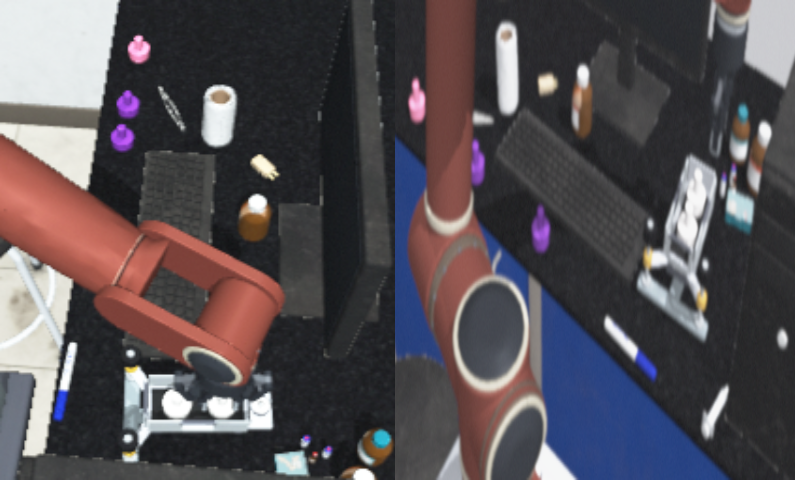

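The final views show both dishes upright in the tray, the ball central, and the bottle, tissue roll and marker still in place. The near side may lean about 2° out, so I'll nudge it to its stop.

```bash
python3 - <<'E'
from h import *
print(rel([.4823,-.145,.083],.0726).round(4))
E
```

```text
[ 0.0406 -0.1397  0.1044]
```

Emit:
drive_tool --rows '[[[0.01, -0.035, 0], 0], [[0.01, -0.035, 0], 0], [[0.01, -0.035, 0], 0], [[0.0106, -0.0347, 0], 0], [[0, 0, 0], 0], [[0, 0, 0.03], 0], [[0, 0, 0.04], 0], [[0, 0, 0.034], 0], [[0, 0, 0], 0], [[0, 0, 0], 0]]' --jaw 1

```text
t: 53.8
tool_pos: [0.4834, -0.1455, 0.1567]
tool_rot: [-2.128, -2.311, 0.0]
contact_force: [-0.1, 0.5, 0.5]
opening: 0.0003
grip_force: 0.0
```

Emit:
drive_tool --rows '[[[0, 0.003, 0], 0], [[0, 0.003, 0], 0], [[0, 0.002, 0], 0], [[0, 0.001, 0], 0], [[0, 0, 0], 0], [[0, 0, 0], 0]]'

```text
t: 54.4
tool_pos: [0.4923, -0.1449, 0.1565]
tool_rot: [2.128, 2.311, -0.0]
contact_force: [0.1, 0.1, 0.6]
opening: 0.0002
grip_force: 0.0
```

Emit:
drive_tool --rows '[[[0, 0.002, 0], 0], [[0, 0.001, 0], 0], [[0, 0, 0], 0], [[0, 0, 0], 0]]'

```text
t: 54.8
tool_pos: [0.4953, -0.1447, 0.1563]
tool_rot: [-2.128, -2.311, 0.0]
contact_force: [0.1, -0.6, -0.6]
opening: -0.0001
grip_force: 0.0
```

Emit:
drive_tool --rows '[[[0, 0.002, 0], 0], [[0, 0, 0], 0], [[0, 0, 0], 0]]'

```text
t: 55.1
tool_pos: [0.4964, -0.1446, 0.1562]
tool_rot: [-2.127, -2.309, 0.004]
contact_force: [-5.6, -0.7, 3.2]
opening: -0.0001
grip_force: 2.8
```

Emit:
drive_tool --rows '[[[0, 0.0015, 0], 0], [[0, 0, 0], 0], [[0, 0, 0], 0]]'

```text
t: 55.4
tool_pos: [0.4969, -0.1445, 0.1561]
tool_rot: [-2.125, -2.307, 0.007]
contact_force: [-11.1, -1.3, 6.3]
opening: -0.0002
grip_force: 5.4
```

The near side is firm against its stop. I'll back off, lift clear and hand in.

Emit:
drive_tool --rows '[[[0, -0.01, 0], 0], [[0, -0.005, 0], 0], [[0, 0, -0.03], 0], [[0, 0, -0.04], 0], [[0, 0, -0.04], 0], [[0, 0, -0.03], 0], [[0, 0, 0], 0], [[0, 0, 0], 0], [[0, 0, 0], 0]]'

```text
t: 56.3
tool_pos: [0.4832, -0.1453, 0.2947]
tool_rot: [-2.127, -2.309, 0.001]
contact_force: [-1.3, -0.7, -0.1]
opening: 0.0003
grip_force: 0.0
```

```bash
python3 - <<'E'
from h import *
st();print(ctrl.finish_job())
E
```

```text
t 56.3 pos [ 0.4832 -0.1453  0.2947] xang 94.69 z [-0.002  0.001 -1.   ] F [-1.3 -0.7 -0.1] T [-0.05  0.08  0.  ] q6 -0.52 op 0.0003 0.0
the job is handed in; nothing more can be done
None
```

I handed the job in at about 56 s: the tray was level, all three sides were up at their stops, and both white dishes I found stood upright on the tray floor; no verdict was returned, I did not look again after the last nudge on the near side, and I viewed about 17 pictures against the limit of 14.

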